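# Close the exposure box and hold its spring shutter open at the pointer

### The job

Close the light-tight exposure box on the bench: fold its plain leaf right down first, then fold the leaf with the lap strip right down over it. Only then pull the spring-return shutter out by its upright grey grip until the lug on the grip stands level with the pointer clamped on the slide rail, and finish while gripping it there, holding it still against the spring with the shutter open. Leave the pointer and everything else on the bench as they are.

Things in the scene. Friction and masses are not known exactly. Their poses are not given: they have to be found in the camera images.
- exposure_box: Grey metal exposure box fixed to the bench: open-topped chamber 170 (its x) by 180 mm (its y), rim 100 mm high, white lamp housing behind it (box x 85 to 170 mm, 180 wide, 115 high), fins to x 194 mm. Origin on the bench under the chamber's middle; x runs from chamber to housing, away from the robot but for up to 17 degrees; y to the left; z up. Slide rail: see pointer_tip
- leaf_under (a joint): Plain leaf, hinged on the chamber's left (+y) rim, 170 x 88.5 x 4 mm, no lap strip. Angle in rad: 0 = folded flat over the chamber, grows as it opens; 1.57 = upright, more leans outward (starts at 1.75 to 2.15). Stiff hinge: it stays where it is left; about 2 N at its free edge moves it
- under_hinge (a point): Middle of the plain leaf's hinge line, which runs along box x on the outer upper edge of the chamber's left rim, 100 mm above the bench; box axes. The leaf's underside turns about this line
- under_edge (a point): Middle of the plain leaf's free edge, half-way through its thickness, 88.5 mm from the hinge line
- leaf_over (a joint): Leaf with lap strip, hinged on the right (-y) rim, otherwise like the plain one: the strip, 36 mm wide, lies along the free edge on the outer face and stands out 17.5 mm past it (to 106 mm from the hinge; its top is 8 mm above the leaf's underside) to cover the joint from above. 0 = flat, 1.57 upright. Folded first, it keeps the plain leaf from going under it
- over_hinge (a point): Middle of the lapped leaf's hinge line, on the outer upper edge of the chamber's right rim, 100 mm above the bench; axes of the box
- over_edge (a point): Middle of the lapped leaf's free edge (without the strip), half-way through its thickness, 88.5 mm from the hinge line
- shutter (a joint): Travel of the shutter in m: 0 = shut, grows as the grip is pulled away from the lamp housing, along the box's -y; end stop at 0.10. A spring draws it shut: about 5 N at first, 90 N/m, 11 N at 0.07; let go, it snaps shut
- grip (a point): Upright grey plastic pull grip on the shutter's outer end: plate 40 (box x) by 12 (box y, the pull direction) by 85 mm high, top 116 mm above the bench. This point: on its mid plane 90 mm above the bench, where it can be pinched from above across the 12 mm; 44 mm clear between it and the lamp housing when shut. Below 52 mm a 3 mm steel tongue joins it to the housing
- lug (a point): Tip of the small steel index lug, 3 mm thick, on the mid plane of the grip, on the side facing the chamber's front (box -x), 57 mm above the bench; its axes are those of the box
- pointer_tip (a point): Top of the 3 mm thick upright steel pointer, 50 mm above the bench, on a small black clamp block on the front (box -x) edge of the slide rail; box axes. The lug passes just above it: level means the same box y. The rail, 50 mm wide, 30 high, centred at box x 120 mm, sticks out 165 mm to -y from the lamp housing's right side
- pointer (a joint): Position of the pointer along the rail in m: the shutter travel at which the lug is level with the pointer. Clamped by friction (8 N); it stays as set, between 0.035 and 0.075
- sample_rack_mid (a point): white microtube rack, 96 x 78 x 42 mm plus tube caps, standing inside the chamber; this point is its centre. Bystander: stays where it is
- tube_rack_mid (a point): yellow microtube rack, 114 x 78 x 50 mm, beside the chamber's left wall (box +y), lower than the hinge by 40 mm; this point is its centre. Bystander
- dishes: stack of three culture dishes, diameter 90, height 45 mm, beside the chamber's right wall (box -y); origin under its centre. Bystander
- tip_box: white pipette tip box with clear lid, 124 x 84 x 72 mm; origin under its centre. Bystander
- reagent_bottle: glass laboratory bottle with blue cap, diameter 86, height 175 mm; origin under its centre. Bystander
- loose_pipette: pipette lying on the bench, 240 mm long, 30 mm thick; origin under its middle. Bystander
- beaker: glass beaker, diameter 72, height 90 mm; origin under its centre. Bystander

How it is judged:
On the way, in this order (a step that is already met when the one before it is completed fails the run):
1. the plain leaf is folded flat while the lapped leaf still stands open (value of joint leaf_under below 0.07 rad and value of joint leaf_over above 0.5 rad), for 0.1 s.
2. the lapped leaf is folded flat over it, the shutter still shut (value of joint each of leaf_under, leaf_over below 0.07 rad and value of joint shutter below 0.01 m), for 0.1 s.
3. the shutter is pulled out so that its lug is level with the pointer, and held there for half a second (y of lug in the frame of pointer_tip between -0.005 and 0.005 m and contact force between the fingers and shutter above 2 N), for 0.5 s.
At the end, for the whole second after the job is handed in: Both leaves lie flat (within 0.07 rad), and the gripper's fingers hold the shutter out, still (under 20 mm/s), with its lug within 5 mm of the pointer along the rail, throughout the last second (all of step 3 and value of joint each of leaf_under, leaf_over below 0.07 rad and velocity of joint shutter between -0.02 and 0.02 m/s); the arm keeps its last pose, push and grip.
It fails at once if the shutter is pulled open while a leaf is not closed (value of joint shutter above 0.012 m and value of joint any of leaf_under, leaf_over above 0.15 rad).
It fails at once if the pointer is shifted by more than 4 mm (distance of pointer_tip from where it was at the start of the episode above 0.004 m).
It fails at once if a bystander is pushed more than 30 mm or knocked over (distance of any of sample_rack_mid, tube_rack_mid, dishes, tip_box, reagent_bottle, loose_pipette, beaker from where it was at the start of the episode above 0.03 m or angle between any of sample_rack_mid, tube_rack_mid, dishes, tip_box, reagent_bottle, loose_pipette, beaker's own z axis and vertical above 0.5 rad).
It also fails if it takes over 64 s, if anything falls off the work surface, if the arm or the gripper's body presses on something with over 40 N, if the wrist force passes 120 N, or if a joint passes its speed limit or range.

### The arm

A 7-joint arm with a two-finger parallel gripper is mounted at the origin on the work surface. World frame = base frame: x ahead of the robot, y to its left, z up, the work surface at z = 0. Lengths are in m, angles in rad, forces in N, time in s.
With the tool pointing down it reaches from about 0.35 to 0.9 m from the base axis. Payload 8.1 kg.
Tool frame: the origin (TCP) lies at the centre of the arm's flange, where the gripper is bolted on; the fingertips stand 178 mm ahead of it and the grasp point (between the pads) lies 159 mm ahead of it; x points along the fingers, z is the direction in which the jaws open and shut, and the axes are right-handed (so a half turn about x gives the same grasp; the last joint's range is limited). The gripper opens to 92 mm and grips with 3 to 60 N. Pads are 19 mm wide; open, the fingers measure 130 mm over their backs; the gripper's body (75 mm by 190 mm) begins 47 mm behind the grasp point.
Start: joints at [-1.403, 0.434, 0.025, 1.573, -0.012, 1.134, -0.075], TCP at [0.167, 0.602, 0.405] pointing down, gripper open.
Joint ranges: [-2.62, 2.62], [-0.44, 2.09], [-1.27, 1.32], [0.08, 2.57], [-1.32, 4.46], [0.12, 2], [-2.74, 2.74]. Speed limits (rad/s): [2.22, 2.22, 3.01, 3.01, 3.14, 3.14, 3.14].

### API

Orientations are given as a rotation vector (axis times angle).
In Python, from cell import arm, get_image, search_frame, pinpoint gives the robot as it stands.
- The arm moves only by the tool arm_command, never from a script. Its argument "motion" is a list of rows, each a list of 7 numbers: the finger opening in mm, from 0 to 91.8, then the shift along the tool's x, y, z in mm, then the turn, a rotation vector about the tool's x, y, z in degrees. In form: [[fingers, x, y, z, ax, ay, az], ...]. A call has 1 to 5 rows; each row shifts and turns the commanded pose from where the row before left it, along the tool's axes as they then stand; what a row does not reach is not made up. A row lasts 1/8 s, in which the tool goes at most 62.5 mm and 10.7 degrees, less where a joint would pass 70% of its speed; a pose out of reach is approached as far as the arm can. A call with a gripper value outside its range is refused whole. The fingers move at their own pace and stop on an object; "newtons" is the grip in N (left out, the last holds). Time passes only in rows, so rows that do not move let the fingers close. It gives the time, the measured TCP pose, the force and the opening at its end, in the units of the state.
- arm.observe(): the state, without advancing time (a new reading comes with each control period).
- get_image(name): name is "scene" or "top" or "wrist"; returns a dict with "frame" (420x560x3 uint8, red, green, blue), "range_z" (420x560 float32, m along the optical axis (not along the pixel's ray), 0 where there is no reading), "K" (3x3 intrinsics, pixels), "origin" and "rotation" of the camera in the world; the wrist camera has in their place "tool_from_camera" (4x4, takes a point from camera to tool coordinates, whose origin is the TCP and whose axes are the tool frame's). Camera axes: x right, y down, z forward; pixel columns grow to the right and rows downward; lengths in m; the calibration is good to about 2 mm. A picture is of the moment at which its call begins: read the wrist's pose just before it.
- arm.sign_off(): hands the job in, once; it reports no verdict.
Trained networks look in the newest picture that a camera, given by its name, has taken for a name from the list of things; names that differ only in an ending like _2 or _b are one class to them, and where a whole thing is asked for, a point or a joint stands for the part that bears it (a point fixed in the world has none). Each returns a list of dicts, best first, with "p" (0 to 1); they miss things now and then, are a little off and sometimes report something else, mostly with a low value. They report only what shows in the picture. A call takes as long as a camera call.
- search_frame(camera, target): "point" ([x, y, z] in m, in world coordinates, good to about 4 mm: the middle of the surface that is visible of it).
- pinpoint(camera, target): "point" ([x, y, z] in m, in world coordinates, good to about 4 mm: a listed point, or the origin of a listed thing).
The state is a dict: "clock": time; "joints": joint angles; "dq": joint speeds; "joint_efforts": joint torques, N m; "position": TCP position; "ee_rot": TCP orientation; "force": force on the tool from outside, world axes, zero at the start; "ft_torque": the same for the moment, N m; "width": opening from 0.0 (shut) to 1.0 (fully open).
Only numpy, scipy, OpenCV 4.12 (cv2) and the standard library are available. Lean on these libraries where they do the work, as an engineer would, in place of code of your own. Each camera call takes 0.05 s, during which the arm holds its last target. There are 200 camera calls.

## Working session

There is one attempt and no reset: what is moved stays moved. The work goes in short steps, Python scripts to look and compute and a tool call to move; the robot and the scene stay as the last step left them, time stands still between calls to the robot, and variables do not carry over. Pictures are saved under pics/ and viewed, about 8 in all and at most 12, crops included, and the job is handed in when it is done.

Besides the shell and the picture viewer there is one more tool, called after "Emit:" as name([rows], argument=value, ...), one row to a line, values as JSON. arm_command: Moves the arm, as the interface text tells. Its arguments: {"type":"object","properties":{"motion":{"type":"array"},"newtons":{"type":"number"}},"required":["motion"]}

```bash
ls; mkdir -p pics
cat > h.py <<'E'
import numpy as np, cv2
from cell import arm, get_image, search_frame, pinpoint
from scipy.spatial.transform import Rotation as R
def world(im,u,v):
    z=im['range_z'][v,u]; p=np.linalg.inv(im['K'])@np.array([u,v,1])*z
    return np.array(im['origin'])+np.array(im['rotation'])@p
def save(im,n): cv2.imwrite('pics/'+n+'.png',cv2.cvtColor(im['frame'],cv2.COLOR_RGB2BGR))
E
python3 - <<'E'
from h import *
s=arm.observe(); print(s)
for c in ('scene','top'):
    im=get_image(c); save(im,c+'0'); print(c,im['origin'],np.round(im['rotation'],3).tolist(),im['K'][0,0])
    for n in ('exposure_box','under_hinge','under_edge','over_hinge','over_edge','grip','lug','pointer_tip','sample_rack_mid','tube_rack_mid','dishes','tip_box','reagent_bottle','loose_pipette','beaker'):
        r=pinpoint(c,n); print(n,[(np.round(x['point'],3).tolist(),round(x['p'],2)) for x in r[:2]])
E
cd pics; python3 -c "
import cv2,numpy as np
cv2.imwrite('a.png',cv2.resize(np.vstack([cv2.imread('scene0.png')]),(800,600)));cv2.imwrite('b.png',cv2.resize(cv2.imread('top0.png'),(800,600)))"
```

```text
pics
{'clock': 0.0, 'joints': array([-1.40256561,  0.43518837,  0.02493652,  1.5740893 , -0.01155596,
        1.13395228, -0.07510246]), 'dq': array([ 2.56439078e-03, -7.37232561e-06,  2.89054774e-04,  6.30831507e-04,
       -1.12896289e-03,  3.23647765e-04, -3.66483832e-04]), 'joint_efforts': array([ 6.05559326e-04, -6.67840648e+01,  9.85693149e-01, -3.14449883e+01,
       -6.04372169e-02,  4.32647823e-02,  1.78240052e-04]), 'position': array([0.16716696, 0.60199485, 0.40396886]), 'ee_rot': array([-1.00840768,  1.32635043,  1.00669928]), 'force': array([-0.27027934,  0.5865191 ,  0.40236374]), 'ft_torque': array([-0.00798197,  0.03120058, -0.00440183]), 'width': 0.9999392654122039}
scene [1.07645148 0.79034171 1.00060302] [-0.746, -2.601, 1.117] 438.944936951844
exposure_box [([0.468, 0.105, 0.001], 0.57), ([0.469, 0.127, 0.026], 0.43)]
under_hinge [([0.468, 0.202, 0.101], 0.65)]
under_edge [([0.47, 0.239, 0.178], 0.62)]
over_hinge [([0.466, 0.018, 0.098], 0.8)]
over_edge [([0.465, -0.029, 0.176], 0.57)]
grip [([0.59, -0.032, 0.091], 0.51)]
lug [([0.561, -0.032, 0.056], 0.7), ([0.6,
[... 557 characters left out ...]
, -0.031, 0.091], 0.25)]
under_edge [([0.468, 0.234, 0.182], 0.83)]
over_hinge [([0.466, 0.016, 0.101], 0.62)]
over_edge [([0.468, -0.031, 0.175], 0.63), ([0.523, 0.29, 0.022], 0.57)]
grip [([0.587, -0.033, 0.093], 0.51)]
lug [([0.444, -0.084, 0.002], 0.46), ([0.557, -0.033, 0.058], 0.4)]
pointer_tip [([0.554, -0.097, 0.051], 0.48), ([0.474, 0.233, 0.176], 0.25)]
sample_rack_mid [([0.47, 0.127, 0.029], 0.75)]
tube_rack_mid [([0.522, 0.294, 0.024], 0.78)]
dishes [([0.443, -0.084, 0.006], 0.57)]
tip_box [([0.41, -0.377, 0.001], 0.92)]
reagent_bottle [([0.62, 0.465, -0.001], 0.58)]
loose_pipette [([0.6, -0.446, 0.004], 0.68)]
beaker [([0.699, -0.338, 0.0], 0.93), ([0.554, -0.096, 0.049], 0.59)]
```

View pics/a.png

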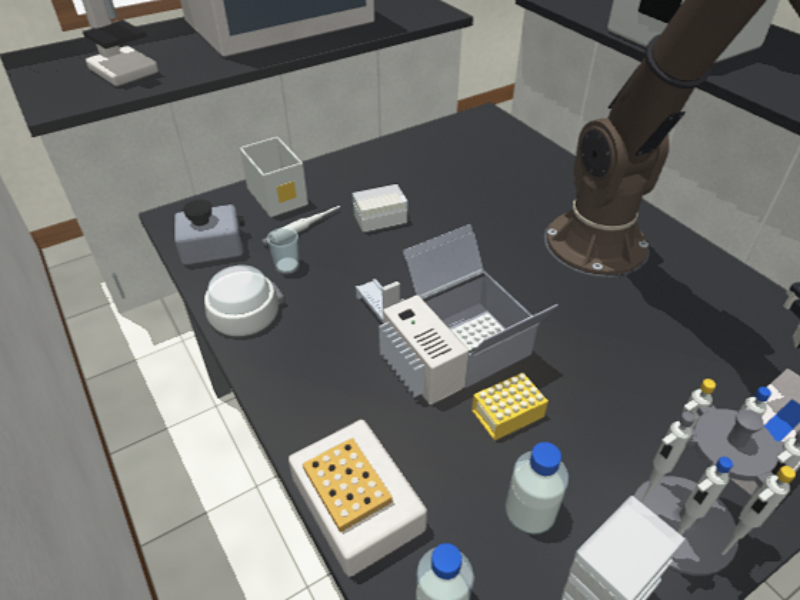

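View pics/b.png

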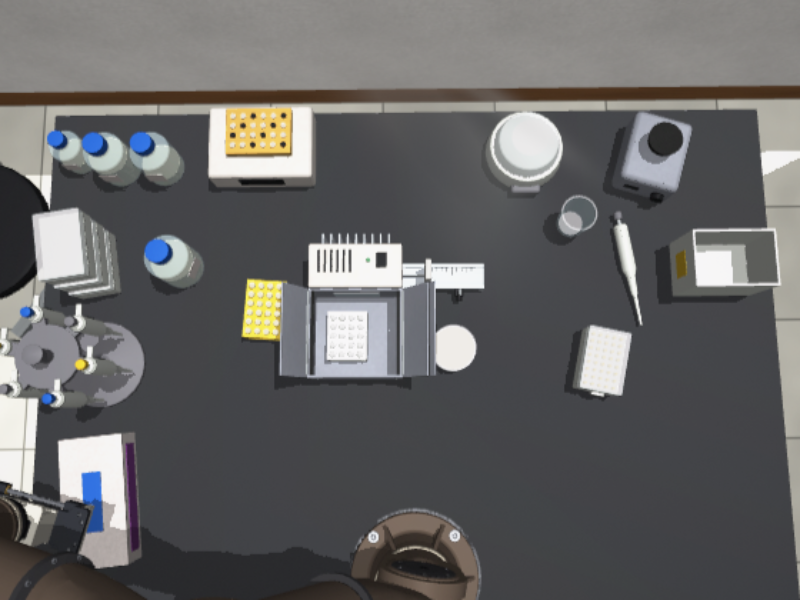

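The box sits at about (0.468, 0.107) with yaw near 0. The plain leaf is at about 1.97 rad and the lapped one at about 2.13. The pointer is about 64 mm along from the lug. The views agree: yellow rack at left (265,310), dishes at right (455,347), grip (428,272), pointer clamp (460,293) in the top picture. Next I work out the tool axes and the first approach.

Run:
```python
from h import *
s=arm.observe(); M=R.from_rotvec(s['ee_rot']).as_matrix(); print(np.round(M,3))
# target: x down, z = +-world x
for z in ([1,0,0],[-1,0,0],[0,1,0],[0,-1,0]):
    x=np.array([0,0,-1.]); z=np.array(z,float); T=np.stack([x,np.cross(z,x),z],1)
    print(z, np.degrees(R.from_matrix(M.T@T).as_rotvec()).round(1), 'y axis',np.cross(z,x))
p=np.array([.468,.275,.343]); print((M.T@(p-s['position'])*1000).round(0))
```

```text
[[ 0.    -0.964  0.268]
 [ 0.     0.268  0.964]
 [-1.     0.     0.   ]]
[1. 0. 0.] [74.5  0.  -0. ] y axis [-0.  1.  0.]
[-1.  0.  0.] [-105.5    0.     0. ] y axis [-0. -1. -0.]
[0. 1. 0.] [-15.5   0.    0. ] y axis [-1.  0.  0.]
[ 0. -1.  0.] [164.5   0.   -0. ] y axis [1. 0. 0.]
[  62. -377. -235.]
```

Emit:
arm_command([
  [0,0,-11,-39,10.5,0,0],
  [0,0,-18,-36,10.5,0,0],
  [0,0,-24,-32,10.5,0,0],
  [0,0,-29,-27,10.5,0,0],
  [0,0,-34,-22,10.5,0,0],
], newtons=20)

```text
clock: 2.22
position: [0.1677, 0.4001, 0.4048]
ee_rot: [-0.296, 1.55, 0.297]
force: [0.6, 0.0, 0.9]
width: 0.508
```

Emit:
arm_command([
  [0,0,0,45,10.5,0,0],
  [0,0,0,48,10.5,0,0],
  [0,0,0,50,1,0,0],
  [0,0,0,50,0,0,0],
  [0,0,0,50,0,0,0],
])

```text
clock: 2.85
position: [0.408, 0.4286, 0.4048]
ee_rot: [0.0, 1.571, 0.001]
force: [-1.0, 0.6, 1.4]
width: 0.008
```

```bash
cat >> h.py <<'E'
def goto(x,y,z):
    s=arm.observe(); M=R.from_rotvec(s['ee_rot']).as_matrix()
    print('t',round(s['clock'],2),'tcp',s['position'].round(4),'tip z',round(s['position'][2]-.178,4),'F',s['force'].round(1),'w',round(s['width'],3))
    print('yaw of z',np.degrees(np.arctan2(M[1,2],M[0,2])).round(1),'xaxis',M[:,0].round(3),'shift mm',(M.T@(np.array([x,y,z+.178])-s['position'])*1000).round(1))
E
python3 -c "
from h import *
goto(.468,.278,.165)"
```

```text
t 2.85 tcp [0.408  0.4286 0.4048] tip z 0.2268 F [-1.   0.6  1.4] w 0.008
yaw of z 0.0 xaxis [ 0.  0. -1.] shift mm [  61.8 -150.6   60. ]
```

Emit:
arm_command([
  [0,10,-50,20,0,0,0],
  [0,20,-50,20,0,0,0],
  [0,32,-50,20,0,0,0],
  [0,0,-10,0,0,0,0],
  [0,0,-10,0,0,0,0],
])

```text
clock: 3.48
position: [0.4664, 0.2587, 0.3431]
ee_rot: [0.001, 1.571, 0.0]
force: [0.6, 0.5, -0.3]
width: 0.005
```

Emit:
arm_command([
  [0,0,-9,0,0,0,0],
  [0,-2,-9,0,0,0,0],
  [0,-2,-9,0,0,0,0],
  [0,-1,-9,0,0,0,0],
  [0,0,-9,0,0,0,0],
])

```text
clock: 4.1
position: [0.4664, 0.2131, 0.348]
ee_rot: [0.0, 1.57, -0.0]
force: [-0.1, 1.4, 0.4]
width: 0.009
```

```bash
python3 -c "
from h import *
goto(.468,.178,.1626)
im=get_image('top'); save(im,'t1')
im=get_image('scene'); save(im,'s1')
import cv2
cv2.imwrite('pics/c1.png',np.hstack([cv2.resize(cv2.imread('pics/t1.png')[130:300,150:350],(400,340)),cv2.resize(cv2.imread('pics/s1.png')[100:310,220:420],(400,420))[:340]]))"
```

```text
t 4.1 tcp [0.4664 0.2131 0.348 ] tip z 0.17 F [-0.1  1.4  0.4] w 0.009
yaw of z -0.0 xaxis [ 0.  0. -1.] shift mm [  7.4 -35.1   1.6]
```

View pics/c1.png

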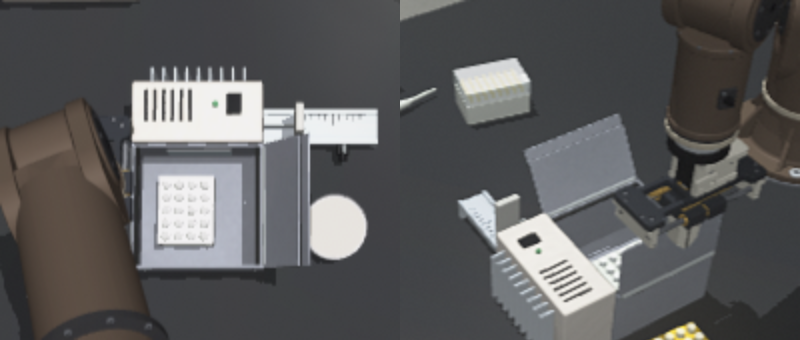

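The leaf looks nearly upright, with the fingers on its outer side (top crop, left wall at x≈125; scene crop, finger at (685,240)). I'll follow the arc.

Emit:
arm_command([
  [0,1,-9,0,0,0,0],
  [0,1,-9,0,0,0,0],
  [0,2,-9,0,0,0,0],
  [0,3,-8,0,0,0,0],
  [0,5,-7,0,0,0,0],
])

```text
clock: 4.82
position: [0.4664, 0.1709, 0.3356]
ee_rot: [0.0, 1.571, -0.001]
force: [-1.1, 0.4, 2.2]
width: 0.004
```

Emit:
arm_command([
  [0,6,-7,0,0,0,0],
  [0,6,-6,0,0,0,0],
  [0,7,-6,0,0,0,0],
  [0,7,-5,0,0,0,0],
  [0,8,-4,0,0,0,0],
])

```text
clock: 5.45
position: [0.4663, 0.1435, 0.3013]
ee_rot: [0.0, 1.571, 0.0]
force: [0.7, 2.5, 1.2]
width: 0.009
```

Emit:
arm_command([
  [0,8,-3,0,0,0,0],
  [0,8,-1,0,0,0,0],
  [0,3,0,0,0,0,0],
  [0,1,0,0,0,0,0],
  [0,0,0,0,0,0,0],
])

```text
clock: 6.08
position: [0.4663, 0.1392, 0.2822]
ee_rot: [0.0, 1.571, -0.001]
force: [-2.5, -2.2, 10.4]
width: 0.005
```

Emit:
arm_command([
  [0,1,0,0,0,0,0],
  [0,0,0,0,0,0,0],
  [0,-20,0,0,0,0,0],
  [0,-40,0,0,0,0,0],
  [0,-60,0,0,0,0,0],
])

```text
clock: 6.7
position: [0.4657, 0.1396, 0.4009]
ee_rot: [-0.001, 1.574, -0.002]
force: [0.6, 1.2, 0.0]
width: 0.006
```

```bash
python3 -c "
from h import *
goto(.468,-.095,.23)
im=get_image('top'); save(im,'t2')
print([(np.round(x['point'],3),round(x['p'],2)) for n in ('under_edge','over_edge') for x in pinpoint('top',n)[:2]])
im=get_image('scene'); save(im,'s2')
print([(np.round(x['point'],3),round(x['p'],2)) for n in ('under_edge','over_edge') for x in pinpoint('scene',n)[:2]])
import cv2
cv2.imwrite('pics/c2.png',np.hstack([cv2.resize(cv2.imread('pics/t2.png')[130:300,150:350],(400,340)),cv2.resize(cv2.imread('pics/s2.png')[100:310,220:420],(400,420))[:340]]))"
```

```text
t 6.7 tcp [0.4657 0.1396 0.4009] tip z 0.2229 F [0.6 1.2 0. ] w 0.006
yaw of z -0.0 xaxis [-0.003 -0.002 -1.   ] shift mm [  -6.7 -234.6    2.4]
[(array([ 0.555, -0.032,  0.055]), 0.55), (array([0.469, 0.105, 0.102]), 0.44), (array([ 0.467, -0.028,  0.176]), 0.66), (array([ 0.62 ,  0.466, -0.002]), 0.61)]
[(array([0.469, 0.115, 0.097]), 0.74), (array([ 0.466, -0.03 ,  0.177]), 0.94)]
```

View pics/c2.png

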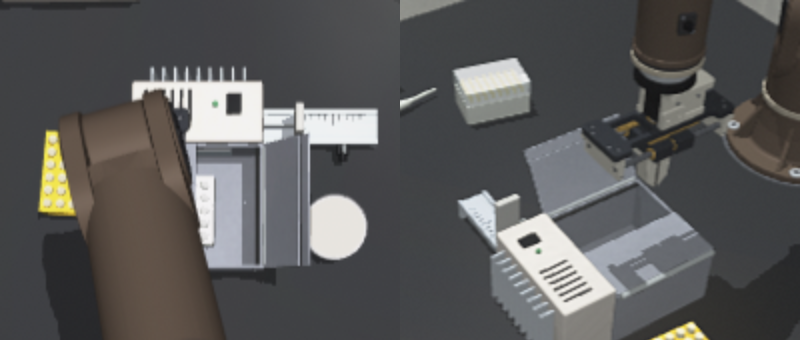

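The plain leaf lies flat (edge z ≈ 0.10 in both views) and the lapped leaf is untouched. Next I go over to its outer side.

Emit:
arm_command([
  [0,-25,-30,1,0,0,0],
  [0,0,-50,1,0,0,0],
  [0,0,-50,0,0,0,0],
  [0,0,-50,0,0,0,0],
  [0,0,-50,0,0,0,0],
])

```text
clock: 7.62
position: [0.4677, -0.0917, 0.4245]
ee_rot: [-0.0, 1.573, -0.0]
force: [0.7, -0.4, -0.1]
width: 0.005
```

Emit:
arm_command([
  [0,20,0,0,0,0,0],
  [0,35,0,0,0,0,0],
  [0,27,0,0,0,0,0],
  [0,0,5,0,0,0,0],
  [0,0,8,0,0,0,0],
])

```text
clock: 8.25
position: [0.4684, -0.0771, 0.344]
ee_rot: [0.001, 1.571, -0.001]
force: [0.1, -0.1, -0.5]
width: 0.002
```

Emit:
arm_command([
  [0,0,9,0,0,0,0],
  [0,-1,9,0,0,0,0],
  [0,-3,9,0,0,0,0],
  [0,-3,9,0,0,0,0],
  [0,-3,9,0,0,0,0],
])

```text
clock: 8.88
position: [0.4684, -0.032, 0.3543]
ee_rot: [0.0, 1.57, -0.001]
force: [0.4, -2.3, 1.0]
width: 0.006
```

Emit:
arm_command([
  [0,-3,9,0,0,0,0],
  [0,-3,9,0,0,0,0],
  [0,-2,9,0,0,0,0],
  [0,0,9,0,0,0,0],
  [0,0,9,0,0,0,0],
])

```text
clock: 9.5
position: [0.4683, 0.0133, 0.3618]
ee_rot: [0.0, 1.571, -0.0]
force: [0.9, -1.6, -1.3]
width: 0.001
```

```bash
python3 -c "
from h import *
goto(.468,.044,.1776)"
```

```text
t 9.5 tcp [0.4683 0.0133 0.3618] tip z 0.1838 F [ 0.9 -1.6 -1.3] w 0.001
yaw of z -0.0 xaxis [-0.  0. -1.] shift mm [ 6.2 30.7 -0.3]
```

Emit:
arm_command([
  [0,1,10,0,0,0,0],
  [0,2,10,0,0,0,0],
  [0,3,10,0,0,0,0],
  [0,6,10,0,0,0,0],
  [0,6,9,0,0,0,0],
])

```text
clock: 10.12
position: [0.4683, 0.0625, 0.3434]
ee_rot: [0.0, 1.571, 0.0]
force: [0.3, -0.5, 0.6]
width: 0.002
```

Emit:
arm_command([
  [0,8,8,0,0,0,0],
  [0,8,7,0,0,0,0],
  [0,10,5,0,0,0,0],
  [0,10,5,0,0,0,0],
  [0,8,3,0,0,0,0],
])

```text
clock: 10.75
position: [0.4682, 0.0898, 0.299]
ee_rot: [0.0, 1.571, -0.001]
force: [-0.7, -1.1, -0.3]
width: 0.004
```

Emit:
arm_command([
  [0,8,2,0,0,0,0],
  [0,4,1,0,0,0,0],
  [0,2,0,0,0,0,0],
  [0,0,0,0,0,0,0],
])

```text
clock: 11.25
position: [0.4682, 0.0926, 0.2862]
ee_rot: [0.001, 1.571, 0.0]
force: [-2.8, 0.3, 6.4]
width: 0.001
```

Emit:
arm_command([
  [0,1,0,0,0,0,0],
  [0,0,0,0,0,0,0],
  [0,-30,0,0,0,0,0],
  [0,-50,0,0,0,0,0],
  [40,-40,-50,0,0,0,0],
])

```text
clock: 11.88
position: [0.4687, 0.0461, 0.4057]
ee_rot: [-0.004, 1.569, 0.005]
force: [0.6, -1.0, 0.2]
width: 0.072
```

Emit:
arm_command([
  [40,0,-20,30,-10.6,0,0],
  [40,0,0,0,-10.6,0,0],
  [40,0,0,0,-10.6,0,0],
  [40,0,0,0,-10.6,0,0],
  [40,0,0,0,-10.6,0,0],
])

```text
clock: 12.5
position: [0.4982, 0.0236, 0.404]
ee_rot: [-0.726, 1.446, 0.726]
force: [-0.2, -0.5, 0.4]
width: 0.436
```

Emit:
arm_command([
  [40,0,0,0,-10.6,0,0],
  [40,0,0,0,-10.6,0,0],
  [40,0,0,0,-10.6,0,0],
  [40,0,0,0,-5.2,0,0],
  [40,0,0,0,0,0,0],
])

```text
clock: 13.12
position: [0.4982, 0.0236, 0.404]
ee_rot: [-1.208, 1.21, 1.208]
force: [0.2, -0.3, 0.1]
width: 0.438
```

```bash
python3 -c "
from h import *
goto(.588,-.0325,.18)
for c in ('top','scene','wrist'):
    im=get_image(c); save(im,c+'3')
    for n in ('under_edge','over_edge','grip','lug','pointer_tip'): print(c,n,[(np.round(x['point'],3),round(x['p'],2)) for x in pinpoint(c,n)[:2]])
import cv2
cv2.imwrite('pics/c3.png',np.hstack([cv2.resize(cv2.imread('pics/wrist3.png'),(480,360)),cv2.resize(cv2.imread('pics/scene3.png')[130:310,220:380],(320,360))]))"
```

```text
t 13.12 tcp [0.4982 0.0236 0.404 ] tip z 0.226 F [ 0.2 -0.3  0.1] w 0.438
yaw of z 89.9 xaxis [ 0.  0. -1.] shift mm [ 46.  -89.8 -56. ]
top under_edge [(array([0.466, 0.107, 0.104]), 0.92)]
top over_edge [(array([0.472, 0.106, 0.104]), 0.84)]
top grip [(array([ 0.703, -0.336,  0.001]), 0.25)]
top lug []
top pointer_tip [(array([ 0.554, -0.1  ,  0.05 ]), 0.56)]
scene under_edge [(array([0.47 , 0.112, 0.102]), 0.73)]
scene over_edge [(array([0.468, 0.106, 0.104]), 0.84)]
scene grip [(array([ 0.59 , -0.033,  0.093]), 0.52)]
scene lug [(array([0.618, 0.47 , 0.001]), 0.69)]
scene pointer_tip []
wrist under_edge []
wrist over_edge [(array([0.468, 0.109, 0.105]), 0.65)]
wrist grip []
wrist lug []
wrist pointer_tip [(array([ 0.55 , -0.101,  0.051]), 0.77)]
```

View pics/c3.png

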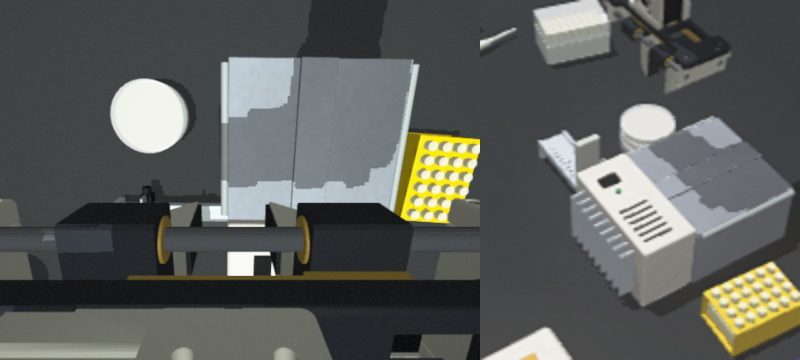

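Both leaves are down. I'll move above the grip and look once from close by.

Emit:
arm_command([
  [40,0,-30,-20,0,0,0],
  [40,0,-30,-20,0,0,0],
  [40,20,-30,-16,0,0,0],
  [40,20,0,0,0,0,0],
  [40,0,0,0,0,0,0],
])

```text
clock: 14.65
position: [0.5878, -0.0322, 0.3623]
ee_rot: [-1.207, 1.212, 1.211]
force: [0.5, 0.3, -0.1]
width: 0.434
```

```bash
python3 -c "
from h import *
goto(.588,-.0325,.071)
s=arm.observe(); M=R.from_rotvec(s['ee_rot']).as_matrix()
im=get_image('wrist'); save(im,'w4')
for n in ('grip','lug','pointer_tip'): print(n,[(np.round(x['point'],4),round(x['p'],2)) for x in pinpoint('wrist',n)[:2]])
T=im['tool_from_camera']; print(T.round(3))
z=im['range_z']; v,u=np.mgrid[:420,:560]; P=np.stack([u,v,np.ones_like(u)],-1)@np.linalg.inv(im['K']).T*z[...,None]
W=(P@T[:3,:3].T+T[:3,3])@M.T+s['position']
m=(z>0)&(abs(W[...,2]-.116)<.006)&(abs(W[...,0]-.588)<.04)&(abs(W[...,1]+.033)<.03)
print('grip top',m.sum(),W[m].min(0) if m.any() else 0,W[m].max(0) if m.any() else 0)
import cv2
cv2.imwrite('pics/c4.png',cv2.resize(cv2.imread('pics/w4.png'),(700,525)))"
```

```text
t 14.65 tcp [ 0.5878 -0.0322  0.3623] tip z 0.1843 F [ 0.5  0.3 -0.1] w 0.434
yaw of z 90.0 xaxis [-0.003 -0.    -1.   ] shift mm [113.3  -0.6  -0.2]
grip [(array([ 0.5866, -0.0333,  0.093 ]), 0.56)]
lug [(array([ 0.5576, -0.0355,  0.0588]), 0.69)]
pointer_tip [(array([ 0.5508, -0.0976,  0.051 ]), 0.91), (array([ 0.4444, -0.0794, -0.0014]), 0.29)]
[[-0.001 -0.256  0.967  0.019]
 [-0.    -0.967 -0.256  0.067]
 [ 1.    -0.     0.    -0.   ]
 [ 0.     0.     0.     1.   ]]
grip top 777 [ 0.5693698  -0.03864459  0.11054855] [ 0.60867861 -0.02703919  0.11903655]
```

View pics/c4.png

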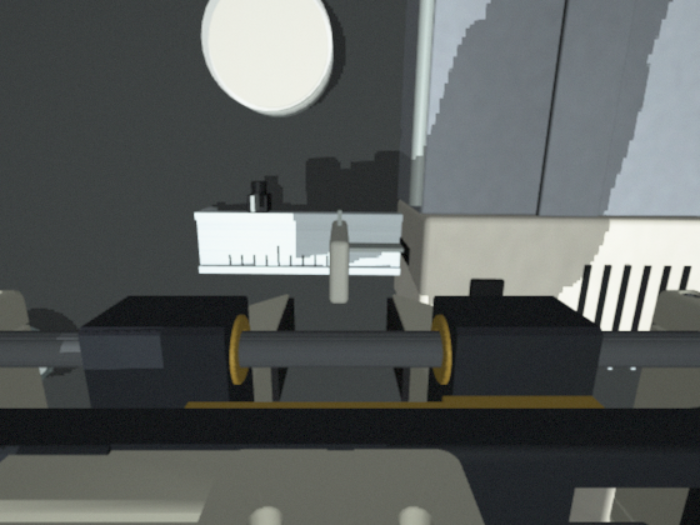

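The grip is centred between the fingers: top at (340,250), y −0.033. The lug shows at (340,213) and the pointer at (260,200). I'll descend and grasp.

Emit:
arm_command([
  [40,30,0,0,0,0,0],
  [40,30,0,0,0,0,0],
  [40,30,0,0,0,0,0],
  [40,23,0,0,0,0,0],
  [40,0,0,0,0,0,0],
])

```text
clock: 15.48
position: [0.5878, -0.0319, 0.2503]
ee_rot: [-1.208, 1.21, 1.211]
force: [0.9, 0.2, 0.3]
width: 0.436
```

Emit:
arm_command([
  [0,0,0,0,0,0,0],
  [0,0,0,0,0,0,0],
  [0,0,0,0,0,0,0],
  [0,0,0,0,0,0,0],
], newtons=50)

```text
clock: 15.98
position: [0.5885, -0.0331, 0.2517]
ee_rot: [-1.209, 1.209, 1.206]
force: [-0.6, -2.5, 6.1]
width: 0.131
```

```bash
cat >> h.py <<'E'
def near(tag):
    goto(.588,-.0975,.071)
    im=get_image('wrist'); save(im,tag)
    for n in ('grip','lug','pointer_tip'): print(n,[(np.round(x['point'],4),round(x['p'],2)) for x in pinpoint('wrist',n)[:2]])
E
python3 -c "
from h import *
near('w5')"
```

```text
t 15.97 tcp [ 0.5885 -0.0331  0.2517] tip z 0.0737 F [-0.6 -2.5  6.1] w 0.131
yaw of z 89.9 xaxis [ 0.002 -0.001 -1.   ] shift mm [  2.8   0.4 -64.4]
grip [(array([ 0.5886, -0.0276,  0.0918]), 0.83)]
lug [(array([ 0.5573, -0.036 ,  0.0589]), 0.81), (array([ 0.467 ,  0.1091, -0.0047]), 0.69)]
pointer_tip [(array([ 0.547 , -0.098 ,  0.0474]), 0.83)]
```

Emit:
arm_command([
  [0,0,0,-8,0,0,0],
  [0,0,0,-12,0,0,0],
  [0,0,0,-14,0,0,0],
  [0,0,0,-14,0,0,0],
  [0,0,0,-8,0,0,0],
])

```text
clock: 16.8
position: [0.5883, -0.0863, 0.2517]
ee_rot: [-1.207, 1.206, 1.212]
force: [-4.4, 9.7, 10.4]
width: 0.128
```

Emit:
arm_command([
  [0,0,0,-4,0,0,0],
  [0,0,0,0,0,0,0],
])

```text
clock: 17.05
position: [0.5883, -0.09, 0.2516]
ee_rot: [-1.207, 1.206, 1.212]
force: [-4.9, 9.8, 12.4]
width: 0.128
```

```bash
python3 -c "
from h import *
near('w6')
import cv2
cv2.imwrite('pics/c6.png',cv2.resize(cv2.imread('pics/w6.png')[60:300,100:420],(800,600)))"
```

```text
t 17.05 tcp [ 0.5883 -0.09    0.2516] tip z 0.0736 F [-4.9  9.8 12.4] w 0.128
yaw of z 90.1 xaxis [-0.     0.004 -1.   ] shift mm [ 2.6  0.3 -7.5]
grip [(array([ 0.5871, -0.0857,  0.0929]), 0.81)]
lug [(array([ 0.5593, -0.088 ,  0.0574]), 0.74)]
pointer_tip [(array([ 0.5489, -0.0967,  0.0478]), 0.57)]
```

View pics/c6.png

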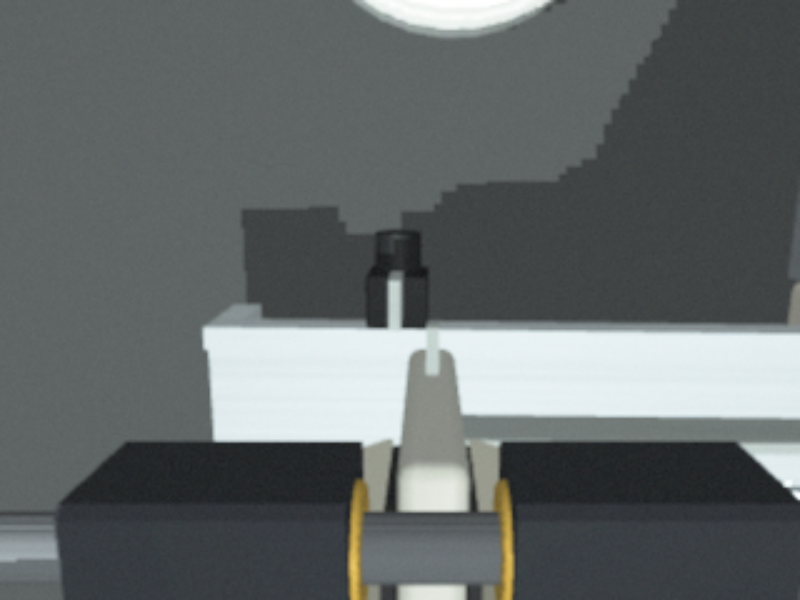

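```bash
python3 -c "
from h import *
im=get_image('wrist'); print(im['K'].round(1).tolist(), im['tool_from_camera'].round(4)[2]); z=im['range_z']; f=im['frame'].astype(int)
for v in (172,180,186,196,200,203): print(v,[(u,f[v,u].sum()//3,round(float(z[v,u]),3)) for u in range(252,284,1 if v in(180,200) else 3)])"
```

```text
[[312.8, 0.0, 272.0], [0.0, 312.8, 207.0], [0.0, 0.0, 1.0]] [ 1.e+00 -3.e-04  5.e-04 -2.e-04]
172 [(252, np.int64(50), 0.198), (255, np.int64(174), 0.184), (258, np.int64(178), 0.184), (261, np.int64(54), 0.199), (264, np.int64(53), 0.199), (267, np.int64(56), 0.199), (270, np.int64(46), 0.199), (273, np.int64(67), 0.234), (276, np.int64(65), 0.232), (279, np.int64(70), 0.233), (282, np.int64(66), 0.232)]
180 [(252, np.int64(44), 0.2), (253, np.int64(46), 0.198), (254, np.int64(155), 0.2), (255, np.int64(204), 0.184), (256, np.int64(205), 0.184), (257, np.int64(205), 0.182), (258, np.int64(206), 0.184), (259, np.int64(174), 0.184), (260, np.int64(103), 0.189), (261, np.int64(49), 0.201), (262, np.int64(48), 0.201), (263, np.int64(49), 0.2), (264, np.int64(48), 0.199), (265, np.int64(49), 0.199), (266, np.int64(50), 0.201), (267, np.int64(49), 0.2), (268, np.int64(48), 0.199), (269, np.int64(45), 0.2), (270, np.int64(49), 0.199), (271, np.int64(62), 0.233), (272, np.int64(68), 0.235), (273, np.int64(68), 0.235), (274, np.int64(68), 0.235), (275, np.int64(65), 0.233), (276, np.int64(67
[... 1396 characters left out ...]
, (271, np.int64(205), 0.176), (272, np.int64(204), 0.175), (273, np.int64(204), 0.177), (274, np.int64(204), 0.176), (275, np.int64(183), 0.176), (276, np.int64(145), 0.202), (277, np.int64(145), 0.2), (278, np.int64(172), 0.202), (279, np.int64(205), 0.203), (280, np.int64(228), 0.203), (281, np.int64(237), 0.202), (282, np.int64(237), 0.203), (283, np.int64(239), 0.203)]
203 [(252, np.int64(235), 0.208), (255, np.int64(235), 0.208), (258, np.int64(236), 0.208), (261, np.int64(236), 0.208), (264, np.int64(139), 0.202), (267, np.int64(135), 0.194), (270, np.int64(174), 0.194), (273, np.int64(205), 0.176), (276, np.int64(145), 0.194), (279, np.int64(133), 0.197), (282, np.int64(230), 0.208)]
```

Measured in the picture, the pointer is 9.3 mm further along −y; the networks give 8.7.

Emit:
arm_command([
  [0,0,0,-4,0,0,0],
  [0,0,0,-3,0,0,0],
  [0,0,0,-2,0,0,0],
  [0,0,0,0,0,0,0],
  [0,0,0,0,0,0,0],
])

```text
clock: 17.92
position: [0.5882, -0.0984, 0.2516]
ee_rot: [-1.207, 1.206, 1.213]
force: [-5.7, 10.0, 12.0]
width: 0.13
```

```bash
python3 -c "
from h import *
near('w7')
import cv2
cv2.imwrite('pics/c7.png',cv2.resize(cv2.imread('pics/w7.png')[140:230,212:332],(800,600)))
im=get_image('wrist'); f=im['frame'].astype(int).sum(2)//3
for v in (180,196): print(v,[(u,int(f[v,u])) for u in range(262,284)])"
```

```text
t 17.93 tcp [ 0.5882 -0.0984  0.2516] tip z 0.0736 F [-5.7 10.  12. ] w 0.13
yaw of z 90.1 xaxis [-0.     0.004 -1.   ] shift mm [2.6 0.2 0.9]
grip [(array([ 0.586 , -0.0962,  0.0913]), 0.75)]
lug [(array([ 0.558 , -0.0996,  0.0577]), 0.91)]
pointer_tip [(array([ 0.5493, -0.0968,  0.0494]), 0.69)]
180 [(262, 46), (263, 50), (264, 49), (265, 48), (266, 50), (267, 48), (268, 48), (269, 157), (270, 207), (271, 208), (272, 209), (273, 209), (274, 155), (275, 49), (276, 50), (277, 49), (278, 48), (279, 51), (280, 50), (281, 46), (282, 52), (283, 46)]
196 [(262, 237), (263, 239), (264, 238), (265, 238), (266, 238), (267, 239), (268, 238), (269, 238), (270, 226), (271, 206), (272, 205), (273, 206), (274, 205), (275, 221), (276, 235), (277, 239), (278, 239), (279, 238), (280, 238), (281, 239), (282, 239), (283, 238)]
```

View pics/c7.png

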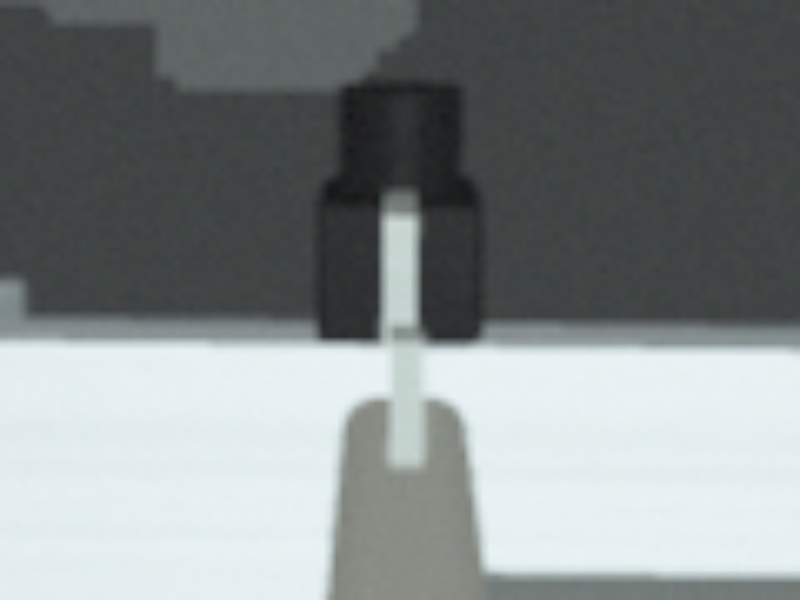

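The lug (407,400 in the crop) is in line with the pointer (401,260), within about 0.6 mm. I'll hold for over half a second, check the leaves and hand in.

Emit:
arm_command([
  [0,0,0,0,0,0,0],
  [0,0,0,0,0,0,0],
  [0,0,0,0,0,0,0],
  [0,0,0,0,0,0,0],
  [0,0,0,0,0,0,0],
])

```text
clock: 18.8
position: [0.5882, -0.0984, 0.2517]
ee_rot: [-1.207, 1.206, 1.213]
force: [-5.0, 10.8, 12.8]
width: 0.127
```

```bash
python3 -c "
from h import *
get_image('scene')
for n in ('under_edge','over_edge'): print(n,[(np.round(x['point'],4),round(x['p'],2)) for x in pinpoint('scene',n)[:1]])
near('w8'); print(arm.sign_off())"
```

```text
under_edge [(array([0.4689, 0.1114, 0.1   ]), 0.74)]
over_edge [(array([0.4697, 0.1066, 0.1014]), 0.72)]
t 18.95 tcp [ 0.5882 -0.0984  0.2516] tip z 0.0736 F [-4.6  9.5 13. ] w 0.126
yaw of z 90.1 xaxis [-0.     0.004 -1.   ] shift mm [2.6 0.2 0.9]
grip [(array([ 0.5899, -0.0959,  0.0905]), 0.73), (array([ 0.5494, -0.0968,  0.049 ]), 0.39)]
lug [(array([ 0.5566, -0.1019,  0.0563]), 0.71)]
pointer_tip [(array([ 0.5493, -0.0996,  0.0505]), 0.56)]
the job is handed in; nothing more can be done
None
```

I folded the plain leaf flat, then the lapped leaf over it. I then gripped the shutter with 50 N, pulled it out about 65 mm to the pointer, held it there for over half a second, and handed in at about 19 s while still gripping. The hand-in gave no verdict.

- **Leaves:** the last check put both free edges at about 0.10 m height, which is flat.
- **Lug and pointer:** the lug was about 0.6 mm from the pointer, measured in the wrist picture. The networks put it 2 to 3 mm away, which is still within the 5 mm limit.
- **Hold:** the arm was still, with about 10 N of spring pull and the fingers open 12 mm, which matches the grip's thickness.
- **Pointer and bystanders:** the pointer readings varied within the networks' few-millimetre error, with no sign of a shift. Nothing else looked disturbed in the pictures I viewed, but I did not measure the bystanders again at the end.

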